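Shut and bolt the vial case

ROBOT

A 7-joint arm with a two-finger parallel gripper is mounted at the origin on the work surface. World frame = base frame: x ahead of the robot, y to its left, z up, the work surface at z = 0. Lengths are in m, angles in degrees, forces in N, time in s.
With the tool pointing down it reaches from about 0.4 to 0.875 m from the base axis. Payload 4.4 kg.
Tool frame: the origin (TCP) lies between the finger pads; the fingertips stand 22 mm ahead of it and the grasp point (between the pads) lies 3 mm ahead of it; z points along the fingers, y is the direction in which the jaws open and shut (so a half turn about z gives the same grasp; the last joint's range is limited). The gripper opens to 85 mm and grips with 20 to 120 N. Pads are 22 mm wide; open, the fingers measure 114 mm over their backs; the gripper's body (76 mm by 85 mm) begins 54 mm behind the grasp point. The pads swing forward as they close: fully open they stand 13 mm farther back than shut.
Start: joints at [-75.447, 36.005, 2.206, 86.941, -1.547, 57.084, -1.146], TCP at [0.204, 0.617, 0.253] pointing down, gripper open.
Joint ranges: [-175.42, 175.42], [-21.48, 121.26], [-71.46, 75.88], [10.55, 141.38], [-63.04, 243.04], [13.31, 113.54], [-168.57, 168.57]. Speed limits (degrees/s): [147.25, 147.25, 180, 180, 180, 180, 180].

INTERFACE

Orientations are given as a 3x3 rotation matrix whose columns are the frame's x, y, z axes.
In Python, from bench import manip, imaging gives the robot as it stands.
- The arm moves only by the shell command python3 -m crank 'ROWS'. ROWS is a JSON object of lists of equal length, an entry for each row: "twist": the turn, a rotation vector about the tool's x, y, z in rad, a list of three; "slide": the shift along the tool's x, y, z in cm, a list of three; "gripper": the opening, from 0 (shut) to 1 (fully open). A call has 1 to 12 rows; each row is the pose to reach, as a shift and turn from the pose commanded when the call began, along the tool's axes at that moment; what a row does not reach only later rows make up. A row lasts 1/8 s, in which the tool goes at most 62.5 mm and 10.7 degrees, less where a joint would pass 70% of its speed; a pose out of reach is approached as far as the arm can. A call with a gripper value outside its range is refused whole. The fingers move at their own pace and stop on an object; the grip force is fixed at half the most. Time passes only in rows, so rows that repeat a pose let the fingers close. It gives the time, the measured TCP pose, the force and the opening at its end, in the units of the state.
- manip.get_obs(): the state, without advancing time (a new reading comes with each control period).
- imaging.capture(name): name is "scene" or "top" or "wrist"; returns a dict with "image" (384x512x3 uint8, red, green, blue), "K" (3x3 intrinsics, pixels), "R" (3x3) and "t" (3): a world point X has camera coordinates R X + t. Camera axes: x right, y down, z forward; pixel columns grow to the right and rows downward; lengths in m; the calibration is good to about 2 mm. The wrist camera is an equidistant fisheye: a pixel r from the principal point sees the ray r / f radians off the axis. A picture is of the moment at which its call begins. There is no depth.
- manip.finish_job(): hands the job in, once; it reports no verdict.
The state is a dict: "t": time; "joints": joint angles; "joint_vel": joint speeds; "tau": joint torques, N m; "ee_pos": TCP position; "ee_rot": TCP orientation; "force": force on the tool from outside, world axes, zero at the start; "moment": the same for the moment, N m; "gripper_width": finger opening in m.
Only numpy, scipy, OpenCV 4.12 (cv2) and the standard library are available. Lean on these libraries where they do the work, as an engineer would, in place of code of your own. Each camera call takes 0.05 s, during which the arm holds its last target.

TASK

Close up the white vial case on the bench with your fingertips: first push its lid over and fully down, and only then push the bolt on its front by its paddle all the way across, to the left as the robot sees it, so that it locks the lid. Only push: do not pinch the lid or the paddle between the fingers, and leave the bottle, the jar and the beaker standing where they are.

Things in the scene. Friction and masses are not known exactly. Their poses are not given: they have to be found in the camera images.
- case: White steel case, 160 (x) x 220 (y) x 75 mm high without its lid, walls 5 mm, holding capped vials that stay below the rim. It does not move on the bench. Origin: centre of its underside, on the bench top. x points from its front (bolt side, facing the robot) to its hinge side, y to its left, z up; it may be yawed up to 0.4 rad.
- lid (a joint): Angle of the lid in rad: 0 fully down, grows as it opens upward; starts between 0.9 and 1.4 (1.57 would be upright), so it leans towards the robot; stop at 1.7. A friction hinge (about 0.35 N m) holds it where it is left, so it has to be pushed all the way down (2 to 5 N at the free edge).
- lid_hinge (a point): Point on the lid's hinge axis, midway along the case, at x = +80 mm, y = 0, z = 75 mm of the case. The axis runs along the case's y. Turns with the lid.
- lid_center (a point): Centre of the lid plate, which is 160 (from hinge to free edge) x 220 x 8 mm: 80 mm from the hinge, 5 mm above the hinge axis when shut (lid top then 84 mm above the bench). Turns with the lid: x from free edge to hinge, y along the hinge, z out of its upper (outer) face. When the lid stands open that outer face looks up and away from the robot.
- lid_edge (a point): Middle of the lid's free edge, on its upper (outer) face, 160 mm from the hinge. A steel tab 34 mm wide with two lugs stands out 27 mm beyond the edge here and takes the bolt.
- bolt (a joint): Travel of the bolt in m along the case's y: starts between 0 and 0.010 (drawn back, to the robot's right), 0.045 is fully across at its stop (locked). Slides with about 2.5 N of friction and stays where it is left.
- bolt_paddle (a point): Centre of the bolt's upright steel paddle: 34 (case x) x 12 (case y) x 46 mm high, from 45 to 91 mm above the bench, in front of the case at x = -142 mm of the case, and at y = -84 mm plus the bolt's travel. Free space in front of, beside and below it; the bolt's guides and arm lie between it and the case (case x from -80 to -125 mm).
- amber_bottle: Loose amber glass bottle with black cap, 60 mm across, 145 mm high, standing beside the case; origin at the centre of its underside. Not to be moved.
- jar: Loose white jar with grey lid, 58 mm across, 85 mm high, beside the case; origin at the centre of its underside. Not to be moved.
- beaker: Loose glass beaker, 60 mm across, 75 mm high, beside the case; origin at the centre of its underside. Not to be moved.

How it is judged:
By the outcome, as a careful person would: the job done as asked, in the order asked, and still so for the second after the job is handed in, with the robot touching nothing.
It also fails if it takes over 51 s, if anything falls off the work surface, if the arm or the gripper's body presses on something with over 40 N, if the wrist force passes 120 N, or if a joint passes its speed limit or range.

## Working session

There is one attempt and no reset: what is moved stays moved. The work goes in short steps, Python scripts to look and compute and a shell command to move; the robot and the scene stay as the last step left them, time stands still between calls to the robot, and variables do not carry over. Pictures are saved under pics/ and viewed, and the job is handed in when it is done.

```bash
ls; mkdir -p pics; python3 - <<'E'
from bench import manip, imaging
import cv2
print(manip.get_obs())
for n in ["scene","top","wrist"]:
    c=imaging.capture(n); cv2.imwrite(f"pics/{n}0.png",c["image"][:,:,::-1]); print(n,c["K"],c["R"],c["t"])
E
```

```text
pics
{'t': 0.0, 'joints': array([-75.44732342,  36.05952717,   2.20228438,  86.99594535,
        -1.54664656,  57.08652682,  -1.1470309 ]), 'joint_vel': array([ 0.02140968,  0.04965254,  0.02403937, -0.00677177, -0.00643337,
        0.12814078, -0.04149229]), 'tau': array([-2.64163864e-04, -5.63391387e+01,  1.22548152e+00, -1.93461621e+01,
        1.07882550e-02,  1.03398485e-02, -1.63578676e-05]), 'ee_pos': array([0.20412278, 0.61648592, 0.25238238]), 'ee_rot': array([[-9.49296939e-01,  3.14380303e-01, -5.88761352e-04],
       [ 3.14380853e-01,  9.49295098e-01, -1.86995784e-03],
       [-2.89696458e-05, -1.96024055e-03, -9.99998078e-01]]), 'force': array([ 0.25102928, -0.91136228,  0.21266985]), 'moment': array([ 0.0639106 , -0.03181986, -0.03407333]), 'gripper_width': 0.08562389482666743}
scene [[421.88721259   0.         255.99801348]
 [  0.         421.88721259 191.31433043]
 [  0.           0.           1.        ]] [[-0.46389272  0.88578345 -0.01382851]
 [ 0.75634142  0.38787888 -0.52678044]
 [-0.4612496  -0.25482869 -0.8498889 ]] [ 0.20379324 -0.38732159  1.20703387]
top [[388.48940289   0.         254.25266872]
 [  0.         388.48940289 192.76187783]
 [  0.           0.           1.        ]] [[-0.02789956 -0.99956203 -0.00986773]
 [-0.99881333  0.02827017 -0.03965769]
 [ 0.03991929  0.00874959 -0.9991646 ]] [0.05429448 0.55057421 0.84724308]
wrist [[297.31863964   0.         259.34882202]
 [  0.         297.31863964 191.00846379]
 [  0.           0.           1.        ]] [[ 0.31489365  0.94912535 -0.0017514 ]
 [ 0.90862252 -0.30092158  0.28957091]
 [ 0.27431205 -0.0927754  -0.95715496]] [-0.64839711 -0.03768177  0.37978644]
```

View pics/scene0.png

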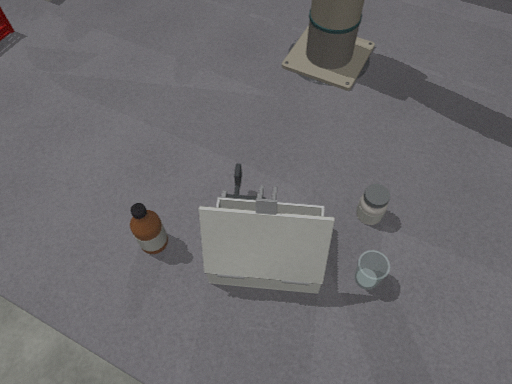

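View pics/top0.png

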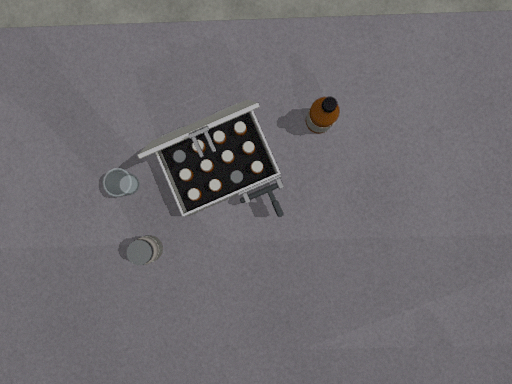

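View pics/wrist0.png

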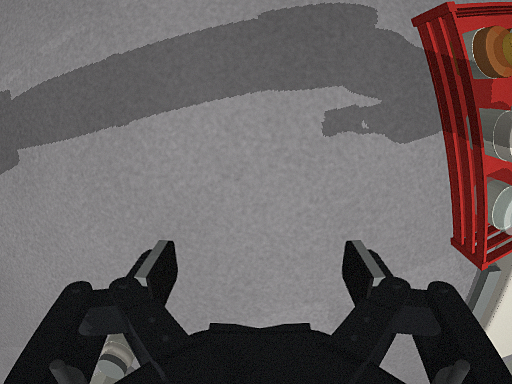

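```bash
python3 - <<'E'
import cv2
a=cv2.imread("pics/top0.png")[90:230,90:350]; cv2.imwrite("pics/topc.png",cv2.resize(a,None,fx=3,fy=3,interpolation=cv2.INTER_CUBIC))
a=cv2.imread("pics/scene0.png")[140:310,120:400]; cv2.imwrite("pics/scenec.png",cv2.resize(a,None,fx=2.8,fy=2.8,interpolation=cv2.INTER_CUBIC))
E
```

```text
(no output)
```

View pics/topc.png

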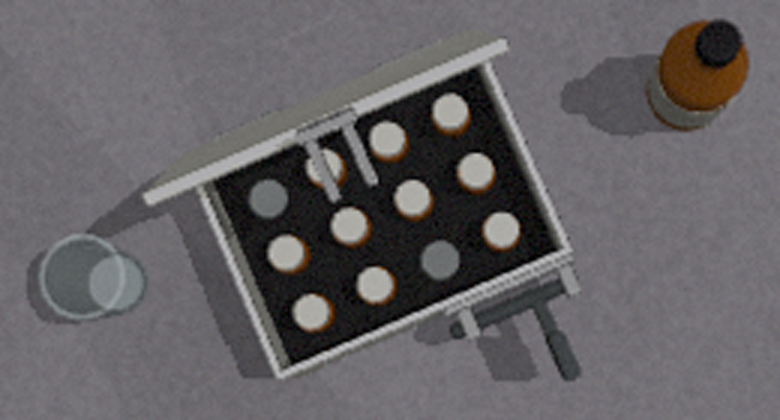

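View pics/scenec.png

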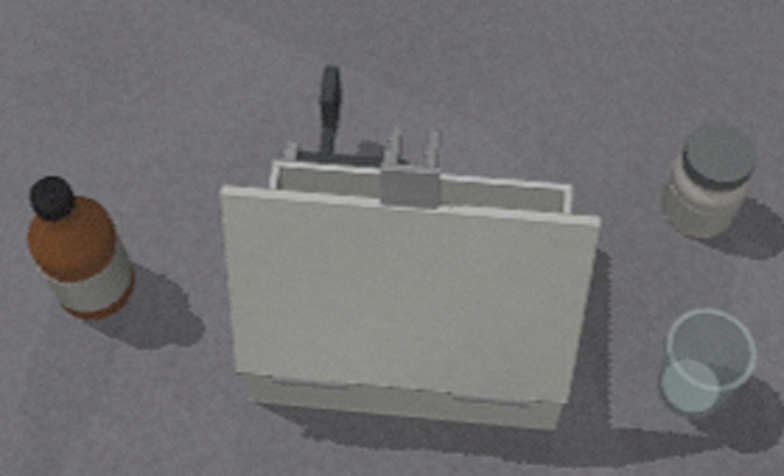

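```bash
cat > h.py <<'E'
import numpy as np, cv2
from bench import manip, imaging
def Rz(y): c,s=np.cos(y),np.sin(y); return np.array([[c,-s,0],[s,c,0],[0,0,1]])
def c2w(p,P): return Rz(p[2])@np.array(P,float)+np.array([p[0],p[1],0])
def lid(a,r,y,h): # case frame
    return np.array([.08-r*np.cos(a)+h*np.sin(a), y, .075+r*np.sin(a)+h*np.cos(a)])
def proj(c,X):
    v=c["K"]@(c["R"]@X+c["t"]); return v[:2]/v[2]
def ray(c,uv,z):
    d=c["R"].T@np.linalg.solve(c["K"],[uv[0],uv[1],1]); o=-c["R"].T@c["t"]
    return o+d*(z-o[2])/d[2]
E
python3 - <<'E'
from h import *
from scipy.optimize import least_squares
cams={n:imaging.capture(n) for n in("top","scene")}
T=lambda u,v:("top",np.array([90+u/3,90+v/3])); S=lambda u,v:("scene",np.array([120+u/2.8,140+v/2.8]))
ob=[(T(572,256),lambda p:[-.08,-.11,.075]),(T(281,377),lambda p:[-.08,.11,.075]),
(T(503,41),lambda p:lid(p[3],.16,-.11,.009)),(T(146,193),lambda p:lid(p[3],.16,.11,.009)),
(S(224,195),lambda p:lid(p[3],.16,-.11,.009)),(S(597,224),lambda p:lid(p[3],.16,.11,.009)),
(S(275,163),lambda p:[-.08,-.11,.075]),(S(571,186),lambda p:[-.08,.11,.075]),
(T(561,357),lambda p:[-.142,-.084+p[4],.091]),(S(331,70),lambda p:[-.142,-.084+p[4],.091])]
def f(p): return np.concatenate([proj(cams[c],c2w(p,g(p)))-uv for (c,uv),g in ob])
r=least_squares(f,[.6,0,.3,1.2,.005],x_scale=[.1,.1,.1,.1,.01]); p=r.x
print(p.round(4)); print(r.fun.reshape(-1,2).round(1))
np.save("p.npy",p)
for n,P in dict(edge=lid(p[3],.16,0,.009),pad=[-.142,-.084+p[4],.068],edge_l=lid(p[3],.16,.11,.009)).items(): print(n,c2w(p,P).round(4))
top=cams["top"]
for n,uv,z in [("bottle cap",(90+718/3,90+43/3),.145),("jar",(140,251),.085),("beaker rim",(90+83/3,90+277/3),.075)]: 
    X=ray(top,uv,z); print(n,X.round(3),(Rz(-p[2])@(X-[p[0],p[1],0])).round(3))
for n,uv,z in [("bottle cap",(120+52/2.8,140+198/2.8),.145),("jar",(120+718/2.8,140+155/2.8),.085),("beaker rim",(120+711/2.8,140+350/2.8),.075)]: print(n,ray(cams["scene"],uv,z).round(3))
E
```

```text
[0.619  0.1167 0.3746 1.2324 0.0092]
[[-0.9 -0.6]
 [-2.9  1.2]
 [-0.1 -0.5]
 [-3.   0.6]
 [-3.2 -2.3]
 [-0.3 -0.6]
 [-1.5 -2.3]
 [-0.9 -1.3]
 [-0.8  0.4]
 [-1.2  3.5]]
edge [0.6519 0.1296 0.2289]
pad [ 0.5142 -0.0049  0.068 ]
edge_l [0.6116 0.232  0.2289]
bottle cap [ 0.709 -0.108  0.145] [ 0.001 -0.242  0.145]
jar [0.438 0.271 0.085] [-0.112  0.21   0.085]
beaker rim [0.579 0.318 0.075] [0.036 0.202 0.075]
bottle cap [ 0.712 -0.1    0.145]
jar [0.439 0.279 0.085]
beaker rim [0.581 0.325 0.075]
```

```bash
cat > ov.py <<'E'
from h import *
def overlay(n,p,box,f,out,pb=None):
    c=imaging.capture(n); x0,y0,x1,y1=box
    im=cv2.resize(np.ascontiguousarray(c["image"][y0:y1,x0:x1,::-1]),None,fx=f,fy=f,interpolation=cv2.INTER_CUBIC)
    def pl(pts,col):
        q=np.array([(proj(c,c2w(p,P))+.5-[x0,y0])*f-.5 for P in pts]); cv2.polylines(im,[np.int32(q.round())],True,col,1)
    pl([[sx*.08,sy*.11,.075] for sx,sy in((-1,-1),(-1,1),(1,1),(1,-1))],(0,0,255))
    for h,col in((.009,(0,255,0)),(.001,(255,255,0))): pl([lid(p[3],r,y,h) for r,y in((0,-.11),(0,.11),(.16,.11),(.16,-.11))],col)
    yb=-.084+p[4]
    for z in (.045,.091): pl([[-.142+sx*.017,yb+sy*.006,z] for sx,sy in((-1,-1),(-1,1),(1,1),(1,-1))],(0,255,255))
    cv2.imwrite(out,im)
E
python3 - <<'E'
from ov import *
p=np.load("p.npy"); overlay("top",p,(90,90,350,230),3,"pics/o1.png"); overlay("scene",p,(120,140,400,310),2.8,"pics/o2.png")
E
```

```text
(no output)
```

View pics/o1.png

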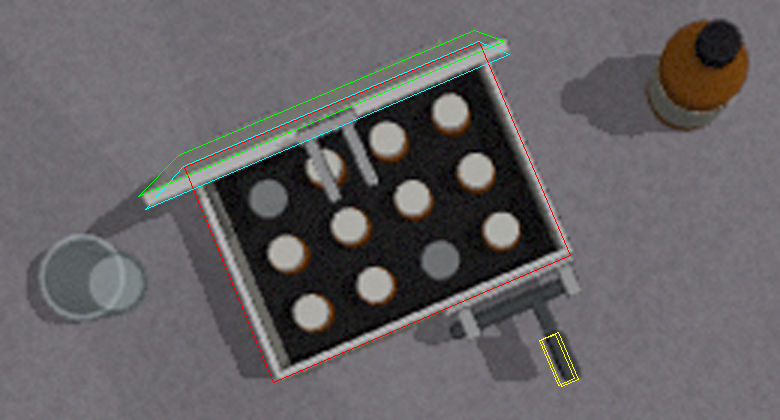

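View pics/o2.png

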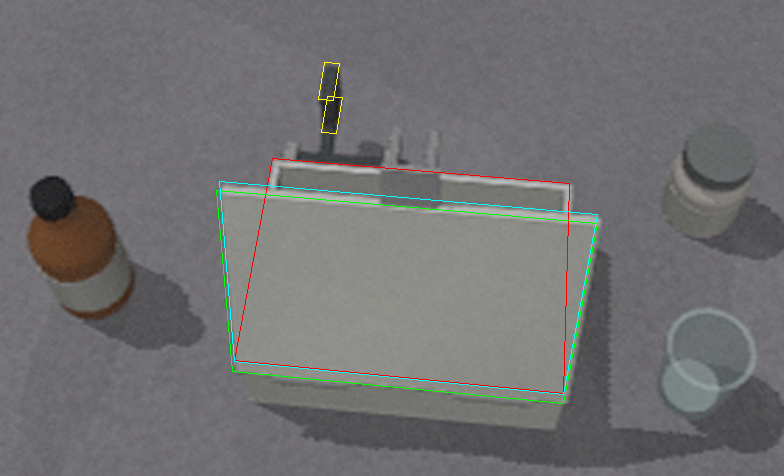

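```bash
cat >> h.py <<'E'
def report(p):
    o=manip.get_obs(); X=o["ee_pos"]; C=Rz(-p[2])@(X-[p[0],p[1],0])
    print("t",round(o["t"],2),"case-frame TCP mm",(C*1e3).round(1),"F case",(Rz(-p[2])@o["force"]).round(1),"w",round(o["gripper_width"],4)); return o
def want(p,P):
    o=report(p); d=o["ee_rot"].T@(c2w(p,P)-o["ee_pos"]); 
    yc=Rz(p[2])[:,1]; zc=np.array([0,0,-1.]); Rt=np.stack([yc,Rz(p[2])[:,0],zc],1)
    tw=cv2.Rodrigues(o["ee_rot"].T@Rt)[0].ravel(); print("slide cm",(d*100).round(2),"twist",tw.round(3))
E
python3 - <<'E'
from h import *
p=np.load("p.npy"); want(p,[.095,0,.34])
E
```

```text
t 0.35 case-frame TCP mm [-202.9  617.3  253.1] F case [ 0.4 -0.8  0.1] w 0.0852
slide cm [-62.4  -28.38  -8.68] twist [-0.     0.     0.876]
```

```bash
python3 -m crank '{"twist":[[0,0,0],[0,0,0.15],[0,0,0.3],[0,0,0.45],[0,0,0.6],[0,0,0.75],[0,0,0.876],[0,0,0.876],[0,0,0.876],[0,0,0.876],[0,0,0.876],[0,0,0.876]],"slide":[[0,0,-5],[-5.2,-2.4,-8.7],[-10.4,-4.8,-8.7],[-15.6,-7.1,-8.7],[-20.8,-9.5,-8.7],[-26,-11.8,-8.7],[-31.2,-14.2,-8.7],[-36.4,-16.6,-8.7],[-41.6,-18.9,-8.7],[-46.8,-21.3,-8.7],[-52,-23.7,-8.7],[-57.2,-26,-8.7]],"gripper":[0,0,0,0,0,0,0,0,0,0,0,0]}'; python3 - <<'E'
from h import *
p=np.load("p.npy"); want(p,[.095,0,.34])
c=imaging.capture("scene"); cv2.imwrite("pics/s1.png",c["image"][:,:,::-1])
E
```

```text
t: 1.85
ee_pos: [0.6667, 0.1892, 0.3403]
ee_rot: [[-0.366, 0.93, 0.0], [0.93, 0.366, 0.0], [0.0, 0.0, -1.0]]
force: [1.4, -0.2, 0.2]
gripper_width: 0.0002
t 1.85 case-frame TCP mm [ 71.   50.1 340.3] F case [ 1.2 -0.7  0.2] w 0.0002
slide cm [-5.01  2.4   0.03] twist [ 0.    -0.     0.001]
```

View pics/s1.png

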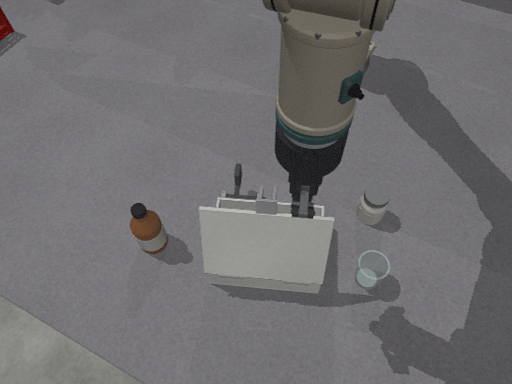

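```bash
python3 - <<'E'
from h import *
p=np.load("p.npy"); o=manip.get_obs(); 
for n in("scene","top"):
    c=imaging.capture(n); print(proj(c,o["ee_pos"]),proj(c,o["ee_pos"]+o["ee_rot"][:,2]*.022))
    im=c["image"][:,:,::-1]
    im=im[60:310,140:400] if n=="scene" else im[60:260,60:320]
    cv2.imwrite(f"pics/{n}2.png",cv2.resize(im,None,fx=2.4,fy=2.4,interpolation=cv2.INTER_CUBIC))
E
```

```text
[290.68593223 200.04827559] [289.64250236 208.19742811]
[147.59361281  99.15125043] [152.06199801 103.3604809 ]
```

View pics/scene2.png

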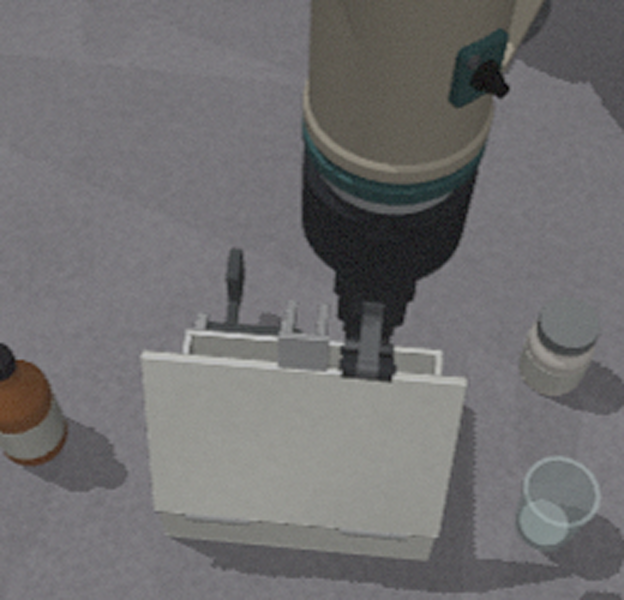

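View pics/top2.png

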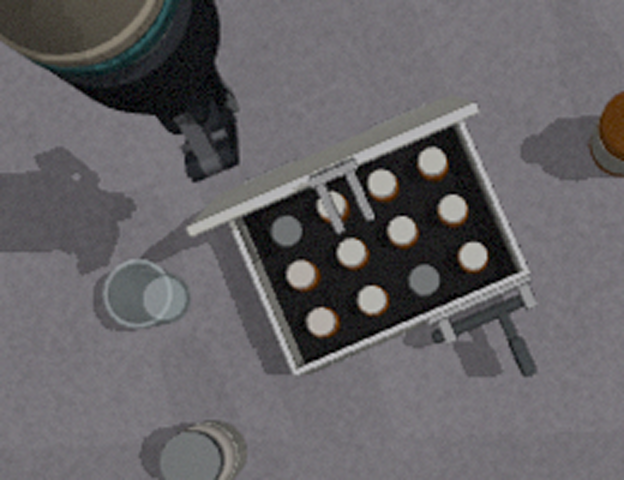

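```bash
python3 - <<'E'
from h import *
p=np.load("p.npy"); o=manip.get_obs(); S=imaging.capture("scene");T=imaging.capture("top")
def tri(a,b):
    P=[c["K"]@np.c_[c["R"],c["t"]] for c in(S,T)]
    X=cv2.triangulatePoints(P[0],P[1],np.array(a,float),np.array(b,float)).ravel();X=X[:3]/X[3]
    print(X, [proj(c,X).round(1) for c in(S,T)], o["ee_rot"].T@(X-o["ee_pos"]), Rz(-p[2])@(X-[p[0],p[1],0]))
    return X
tri((293.5,217.5),(148.7,131.7))
for c in(S,T): print(-c["R"].T@c["t"])
for q in [(.709,-.108),(.439,.275),(.58,.32)]: pass
# lid edge corners from raw obs
s=lambda u,v:(120+u/2.8,140+v/2.8); t=lambda u,v:(90+u/3,90+v/3)
for a,b in [(s(224,195),t(503,41)),(s(597,224),t(146,193)),(s(275,163),t(572,256)),(s(571,186),t(281,377))]: tri(a,b)
E
python3 - <<'E'
import sys; sys.path.insert(0,'.')
from h import *
c=imaging.capture("wrist"); cv2.imwrite("pics/w2.png",c["image"][:,:,::-1]); print(-c["R"].T@c["t"])
E
```

```text
[0.64910962 0.18942216 0.26415931] [array([300.4, 216.5]), array([155.2, 127.3])] [ 0.01025886 -0.01579131  0.07544348] [0.05466398 0.05666733 0.26415931]
[0.94422946 0.27730404 0.82462941]
[0.51761431 0.03129284 0.86890556]
[0.69164855 0.02940394 0.22256381] [array([198.6, 209.6]), array([256.3, 104.5])] [-0.15423097 -0.03369479  0.11749274] [ 0.03570823 -0.10781998  0.22256381]
[0.61169684 0.23055948 0.22511632] [array([331.7, 220.2]), array([137.2, 155.2])] [ 0.06221267 -0.03585813  0.11435973] [0.0348959  0.10864057 0.22511632]
[ 0.58333566 -0.01555902  0.063278  ] [array([217.3, 198.2]), array([279.7, 175.9])] [-0.15675093 -0.15083091  0.27686055] [-0.08154548 -0.11003745  0.063278  ]
[0.50449369 0.18887833 0.0683749 ] [array([322.2, 206.6]), array([181.8, 216.7])] [ 0.06234799 -0.15077892  0.2711746 ] [-0.08012431  0.10907136  0.0683749 ]
[0.6383621  0.25884021 0.46076942]
```

View pics/w2.png

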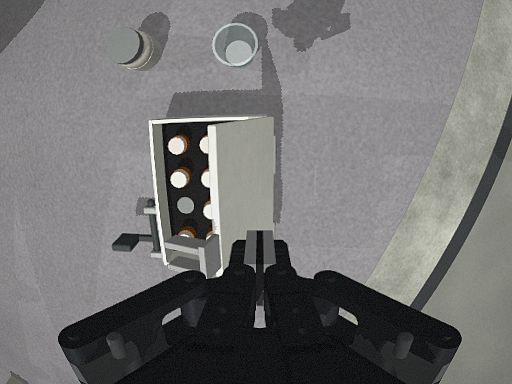

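```bash
cat >> h.py <<'E'
def fproj(c,X):
    v=c["R"]@X+c["t"]; r=np.hypot(v[0],v[1]); th=np.arctan2(r,v[2]); K=c["K"]
    return np.array([K[0,2],K[1,2]])+K[0,0]*th*v[:2]/r
E
python3 - <<'E'
from h import *
p=np.load("p.npy"); o=report(p); c=imaging.capture("wrist"); t=imaging.capture("top"); s=imaging.capture("scene")
for d in (-.06,0,.022,.045): 
  X=o["ee_pos"]+o["ee_rot"][:,2]*d
  print(d,fproj(c,X),proj(t,X),proj(s,X))
for n,P in dict(pad=[-.142,-.084+p[4],.091],rl=[-.08,.11,.075],el=lid(p[3],.16,.11,.001),er=lid(p[3],.16,-.11,.001)).items(): print(n,fproj(c,c2w(p,P)))
import numpy as np
cv2.imwrite("pics/t3.png",cv2.resize(t["image"][:,:,::-1][20:170,60:260],None,fx=4,fy=4,interpolation=cv2.INTER_CUBIC))
E
```

```text
t 2.15 case-frame TCP mm [ 70.2  53.4 340.1] F case [-0.1  0.1 -0.1] w 0.0003
-0.06 [260.08103097 364.44066624] [123.56175424  91.59606937] [305.37659261 174.15849113]
0 [259.82569664 265.50665086] [138.55894313 104.69467033] [301.59951002 199.40525905]
0.022 [259.76844256 244.37743647] [143.25003841 108.79189053] [300.38068535 207.55212451]
0.045 [259.72112624 227.16788176] [147.77461063 112.74366886] [299.18759893 215.52695039]
pad [119.76778421 247.39341191]
rl [148.36197405 119.961304  ]
el [206.47221609 125.36530403]
er [220.21932594 337.77092976]
```

View pics/t3.png

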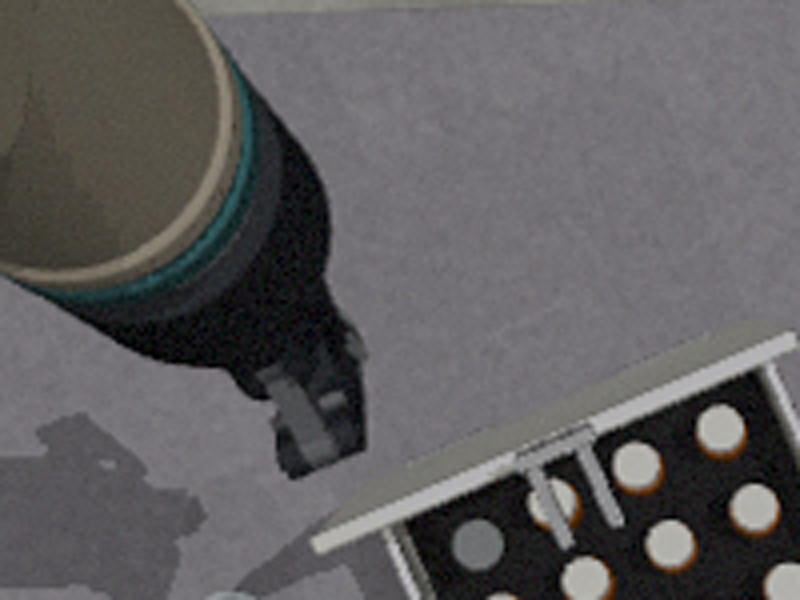

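```bash
python3 - <<'E'
from h import *
p=np.load("p.npy"); want(p,[.105,0,.215])
E
```

```text
t 2.3 case-frame TCP mm [ 70.2  53.7 340.5] F case [-0.6 -0.   0.7] w 0.0001
slide cm [-5.39  3.46 12.54] twist [ 0.    -0.001  0.003]
```

```bash
python3 -m crank '{"twist":[[0,0,0],[0,0,0],[0,0,0],[0,0,0],[0,0,0],[0,0,0],[0,0,0],[0,0,0]],"slide":[[-2.5,2,0],[-4.5,3.5,0],[-5.4,3.5,3],[-5.4,3.5,6],[-5.4,3.5,9],[-5.4,3.5,12],[-5.4,3.5,12.5],[-5.4,3.5,12.5]],"gripper":[0,0,0,0,0,0,0,0]}'; python3 - <<'E'
from h import *
p=np.load("p.npy"); report(p)
for n in("top","wrist"):
  c=imaging.capture(n); cv2.imwrite(f"pics/{n}4.png",c["image"][:,:,::-1])
E
```

```text
t: 3.3
ee_pos: [0.7181, 0.1538, 0.216]
ee_rot: [[-0.367, 0.93, 0.001], [0.93, 0.367, 0.0], [-0.0, 0.001, -1.0]]
force: [0.0, -0.0, 0.6]
gripper_width: -0.0001
t 3.3 case-frame TCP mm [105.8  -1.8 216. ] F case [ 0.  -0.   0.6] w -0.0001
```

View pics/top4.png

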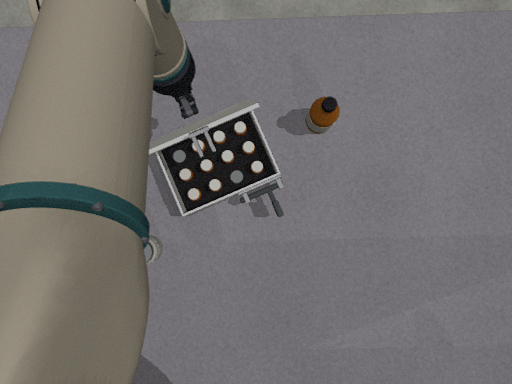

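View pics/wrist4.png

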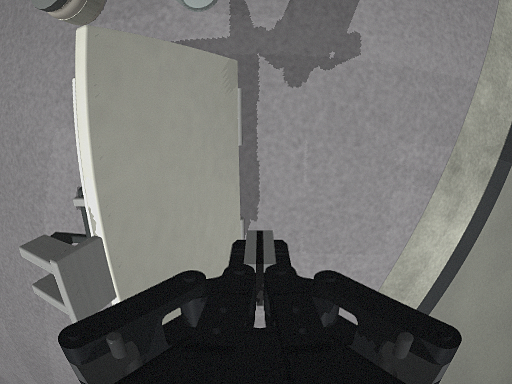

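```bash
python3 - <<'E'
from h import *
for a in np.arange(1.4,-.06,-.1):
    q=lid(a,.135,0,.009)+[.0145,0,.022]; print(round(a,2),"tool y cm",round((q[0]-.1058)*100,1),"tool z cm",round((.216-q[2])*100,1))
E
```

```text
1.4 tool y cm -2.5 tool z cm -1.6
1.3 tool y cm -3.9 tool z cm -1.3
1.2 tool y cm -5.2 tool z cm -1.0
1.1 tool y cm -6.5 tool z cm -0.5
1.0 tool y cm -7.7 tool z cm 0.1
0.9 tool y cm -8.8 tool z cm 0.8
0.8 tool y cm -9.9 tool z cm 1.6
0.7 tool y cm -10.9 tool z cm 2.5
0.6 tool y cm -11.8 tool z cm 3.5
0.5 tool y cm -12.5 tool z cm 4.6
0.4 tool y cm -13.2 tool z cm 5.8
0.3 tool y cm -13.8 tool z cm 7.1
0.2 tool y cm -14.2 tool z cm 8.3
0.1 tool y cm -14.5 tool z cm 9.7
-0.0 tool y cm -14.6 tool z cm 11.0
```

```bash
python3 -m crank '{"twist":[[0,0,0],[0,0,0],[0,0,0],[0,0,0],[0,0,0],[0,0,0],[0,0,0],[0,0,0],[0,0,0],[0,0,0],[0,0,0],[0,0,0]],"slide":[[0,-1.2,-0.6],[0,-2.5,-1.2],[0,-3.9,-1.2],[0,-4.6,-1.1],[0,-5.2,-1.0],[0,-5.9,-0.7],[0,-6.5,-0.5],[0,-7.1,-0.2],[0,-7.7,0.1],[0,-8.3,0.4],[0,-8.8,0.8],[0,-8.8,0.8]],"gripper":[0,0,0,0,0,0,0,0,0,0,0,0]}'; python3 - <<'E'
from h import *
p=np.load("p.npy"); report(p)
for n in("scene","wrist"):
  c=imaging.capture(n); cv2.imwrite(f"pics/{n}5.png",c["image"][:,:,::-1])
E
```

```text
t: 4.9
ee_pos: [0.635, 0.1205, 0.2066]
ee_rot: [[-0.366, 0.931, -0.002], [0.931, 0.366, -0.0], [0.001, -0.002, -1.0]]
force: [0.4, 0.4, 0.2]
gripper_width: 0.0001
t 4.9 case-frame TCP mm [ 16.3  -2.3 206.6] F case [0.5 0.2 0.2] w 0.0001
```

View pics/scene5.png

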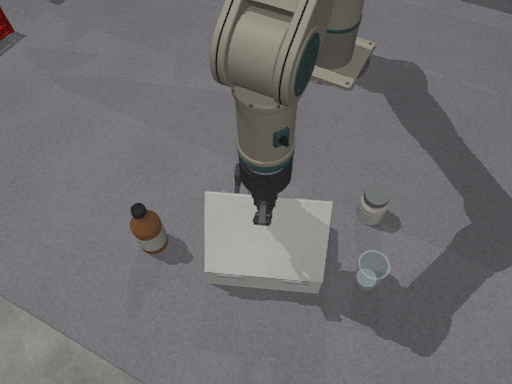

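View pics/wrist5.png

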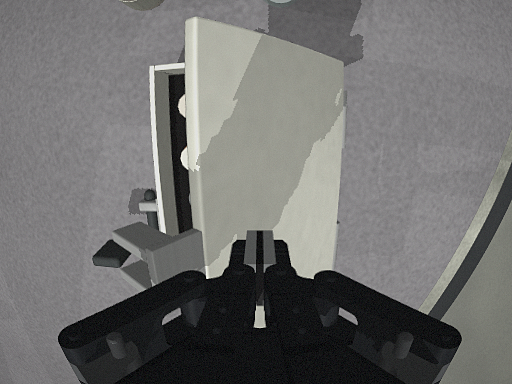

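```bash
python3 -m crank '{"twist":[[0,0,0],[0,0,0],[0,0,0],[0,0,0],[0,0,0],[0,0,0],[0,0,0],[0,0,0],[0,0,0],[0,0,0],[0,0,0],[0,0,0]],"slide":[[0,-1.1,0.8],[0,-2.1,1.7],[0,-2.6,2.2],[0,-3.0,2.7],[0,-3.4,3.2],[0,-3.7,3.8],[0,-4.1,4.4],[0,-4.4,5.0],[0,-4.7,5.6],[0,-5.0,6.3],[0,-5.2,6.9],[0,-5.4,7.5]],"gripper":[0,0,0,0,0,0,0,0,0,0,0,0]}'; python3 - <<'E'
from h import *
p=np.load("p.npy"); report(p)
for n in("scene","wrist"):
  c=imaging.capture(n); cv2.imwrite(f"pics/{n}6.png",c["image"][:,:,::-1])
E
```

```text
t: 6.5
ee_pos: [0.5856, 0.1008, 0.1318]
ee_rot: [[-0.366, 0.931, -0.0], [0.931, 0.366, -0.0], [-0.0, -0.0, -1.0]]
force: [-0.0, -1.1, 1.8]
gripper_width: 0.0003
t 6.5 case-frame TCP mm [-36.9  -2.5 131.8] F case [-0.4 -1.   1.8] w 0.0003
```

View pics/scene6.png

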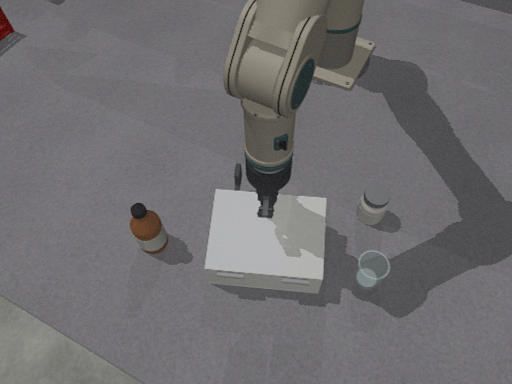

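View pics/wrist6.png

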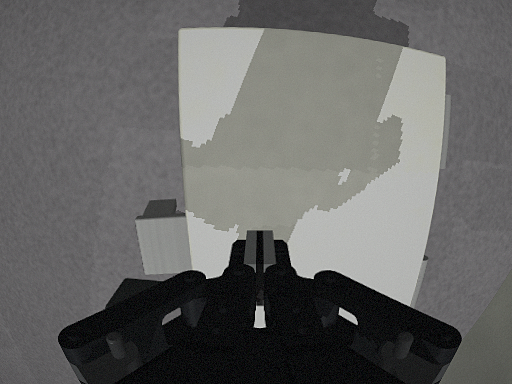

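```bash
python3 -m crank '{"twist":[[0,0,0],[0,0,0],[0,0,0],[0,0,0],[0,0,0],[0,0,0]],"slide":[[0,-0.2,0.7],[0,-0.3,1.3],[0,-0.4,1.8],[0,-0.5,2.2],[0,-0.5,2.5],[0,-0.5,2.5]],"gripper":[0,0,0,0,0,0]}'; python3 - <<'E'
from h import *
p=np.load("p.npy"); report(p)
E
```

```text
t: 7.35
ee_pos: [0.5806, 0.099, 0.1069]
ee_rot: [[-0.366, 0.931, -0.001], [0.931, 0.366, -0.0], [0.0, -0.001, -1.0]]
force: [0.2, 0.1, -1.0]
gripper_width: 0.0004
t 7.35 case-frame TCP mm [-42.2  -2.4 106.9] F case [ 0.2 -0.  -1. ] w 0.0004
```

```bash
python3 -m crank '{"twist":[[0,0,0],[0,0,0],[0,0,0]],"slide":[[0,0,0.3],[0,0,0.5],[0,0,0.5]],"gripper":[0,0,0]}'; python3 - <<'E'
from h import *
p=np.load("p.npy"); report(p)
E
```

```text
t: 7.72
ee_pos: [0.5809, 0.099, 0.1058]
ee_rot: [[-0.366, 0.931, 0.0], [0.931, 0.366, 0.001], [0.001, 0.001, -1.0]]
force: [-8.5, -0.9, 28.9]
gripper_width: 0.0
t 7.72 case-frame TCP mm [-41.9  -2.5 105.8] F case [-8.3  2.3 28.9] w 0.0
```

```bash
python3 -m crank '{"twist":[[0,0,0],[0,0,0],[0,0,0],[0,0,0],[0,0,0],[0,0,0],[0,0,0],[0,0,0],[0,0,0]],"slide":[[0,0,-3],[0,0,-7],[-2,-2,-10],[-5,-4,-10],[-8,-6,-10],[-11,-8,-10],[-13,-10,-10],[-14,-10.7,-10],[-14,-10.7,-10]],"gripper":[0,0,0,0,0,0,0,0,0]}'; python3 - <<'E'
from ov import *
p=np.load("p.npy"); p[3]=0; report(p)
overlay("top",p,(90,90,350,230),3,"pics/o7.png"); overlay("scene",p,(120,140,400,310),2.8,"pics/o8.png")
c=imaging.capture("wrist"); im=np.ascontiguousarray(c["image"][:,:,::-1])
for sx in(-1,1):
  for sy in(-1,1):
    q=fproj(c,c2w(p,[-.142+sx*.017,-.084+p[4]+sy*.006,.091])); cv2.circle(im,tuple(np.int32(q.round())),1,(0,255,255),-1)
    q=fproj(c,c2w(p,lid(0,.08+sx*.08,sy*.11,.009))); cv2.circle(im,tuple(np.int32(q.round())),2,(0,0,255),-1)
cv2.imwrite("pics/w7.png",im); 
E
```

```text
t: 8.85
ee_pos: [0.533, -0.0706, 0.2023]
ee_rot: [[-0.365, 0.931, 0.0], [0.931, 0.365, 0.0], [0.0, 0.0, -1.0]]
force: [1.0, 0.8, 1.1]
gripper_width: 0.0003
t 8.85 case-frame TCP mm [-148.6 -142.8  202.3] F case [1.2 0.4 1.1] w 0.0003
```

View pics/o7.png

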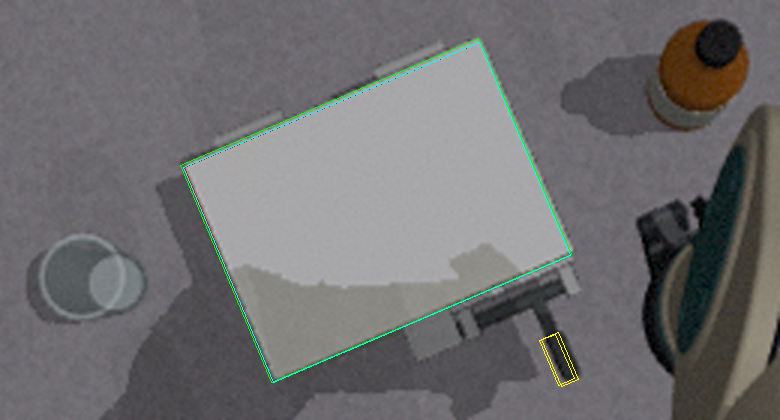

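View pics/o8.png

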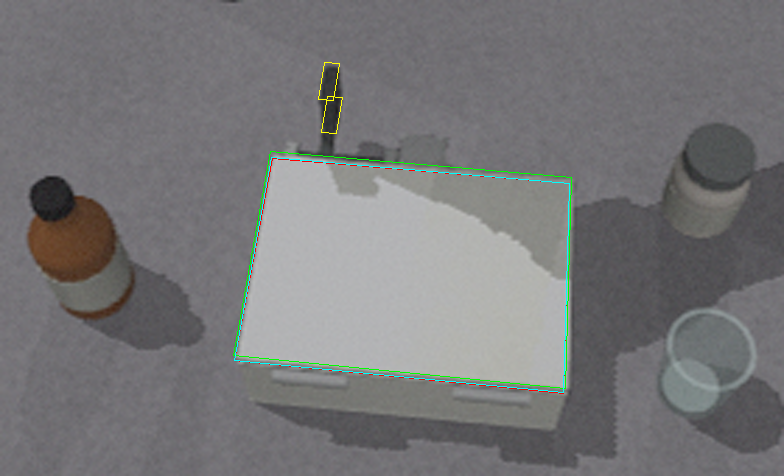

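View pics/w7.png

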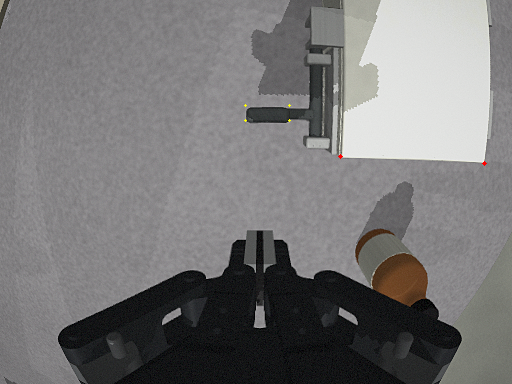

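```bash
python3 -m crank '{"twist":[[0,0,0],[0,0,0],[0,0,0],[0,0,0],[0,0,0],[0,0,0],[0,0,0],[0,0,0],[0,0,0],[0,0,0],[0,0,0],[0,0,0]],"slide":[[0,0.2,4],[0,0.2,8],[0,0.2,11],[0,0.2,12.5],[1.5,0.2,12.5],[3,0.2,12.5],[4,0.2,12.5],[4.6,0.2,12.5],[5.2,0.2,12.5],[5.8,0.2,12.5],[6.4,0.2,12.5],[6.4,0.2,12.5]],"gripper":[0,0,0,0,0,0,0,0,0,0,0,0]}'; python3 - <<'E'
from h import *
p=np.load("p.npy"); report(p)
c=imaging.capture("wrist"); cv2.imwrite("pics/w9.png",c["image"][:,:,::-1]); 
E
```

```text
t: 10.5
ee_pos: [0.5111, -0.0094, 0.0772]
ee_rot: [[-0.367, 0.93, -0.0], [0.93, 0.367, 0.001], [0.001, -0.0, -1.0]]
force: [0.4, -0.5, 1.3]
gripper_width: -0.0002
t 10.5 case-frame TCP mm [-146.5  -77.8   77.2] F case [ 0.1 -0.6  1.3] w -0.0002
```

View pics/w9.png

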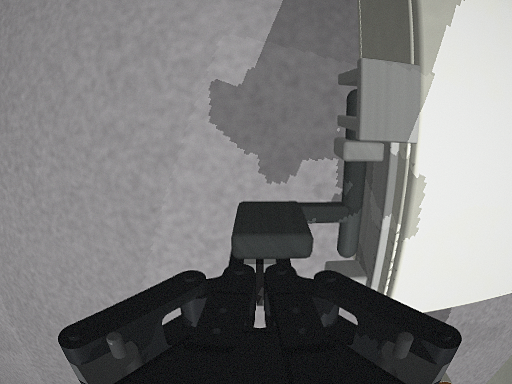

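```bash
python3 -m crank '{"twist":[[0,0,0],[0,0,0],[0,0,0],[0,0,0],[0,0,0]],"slide":[[0.6,0,0],[1.1,0,0],[1.6,0,0],[2.0,0,0],[2.0,0,0]],"gripper":[0,0,0,0,0]}'; python3 - <<'E'
from h import *
p=np.load("p.npy"); report(p)
E
```

```text
t: 11.18
ee_pos: [0.5034, 0.0095, 0.0772]
ee_rot: [[-0.367, 0.93, -0.001], [0.93, 0.367, 0.001], [0.001, -0.001, -1.0]]
force: [-0.2, -0.7, 0.0]
gripper_width: 0.0003
t 11.18 case-frame TCP mm [-146.8  -57.5   77.2] F case [-0.5 -0.5  0. ] w 0.0003
```

```bash
python3 -m crank '{"twist":[[0,0,0],[0,0,0],[0,0,0]],"slide":[[0.3,0,0],[0.5,0,0],[0.5,0,0]],"gripper":[0,0,0]}'; python3 - <<'E'
from h import *
p=np.load("p.npy"); report(p)
c=imaging.capture("wrist"); cv2.imwrite("pics/w10.png",c["image"][:,:,::-1]); 
E
```

```text
t: 11.55
ee_pos: [0.5031, 0.0102, 0.0774]
ee_rot: [[-0.364, 0.931, 0.002], [0.931, 0.364, -0.004], [-0.004, 0.001, -1.0]]
force: [1.9, -9.1, -2.6]
gripper_width: -0.0001
t 11.55 case-frame TCP mm [-146.8  -56.7   77.4] F case [-1.5 -9.2 -2.6] w -0.0001
```

View pics/w10.png

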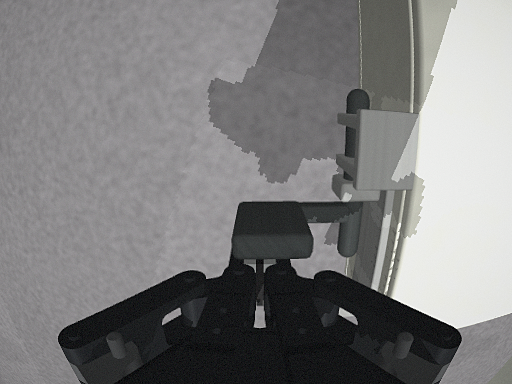

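```bash
python3 -m crank '{"twist":[[0,0,0],[0,0,0],[0,0,0]],"slide":[[0.2,0,0],[0.3,0,0],[0.3,0,0]],"gripper":[0,0,0]}'; python3 - <<'E'
from h import *
p=np.load("p.npy"); report(p)
E
```

```text
t: 11.98
ee_pos: [0.503, 0.0103, 0.0775]
ee_rot: [[-0.361, 0.932, 0.005], [0.932, 0.361, -0.007], [-0.008, 0.002, -1.0]]
force: [3.5, -14.4, -4.0]
gripper_width: -0.0001
t 11.97 case-frame TCP mm [-146.8  -56.6   77.5] F case [ -2.  -14.7  -4. ] w -0.0001
```

Stop reached. Back away and look.

```bash
python3 -m crank '{"twist":[[0,0,0],[0,0,0],[0,0,0],[0,0,0],[0,0,0],[0,0,0],[0,0,0]],"slide":[[-2,0,0],[-5,0,0],[-7,-1,-3],[-8,-1,-8],[-8.5,-1,-12],[-8.5,-1,-12.5],[-8.5,-1,-12.5]],"gripper":[0,0,0,0,0,0,0]}'; python3 - <<'E'
from ov import *
p=np.load("p.npy"); p[3]=0; p[4]=.045; report(p)
overlay("top",p,(90,90,350,230),3,"pics/o11.png"); overlay("scene",p,(120,140,400,310),2.8,"pics/o12.png")
c=imaging.capture("wrist"); cv2.imwrite("pics/w11.png",c["image"][:,:,::-1]); 
c=imaging.capture("top"); cv2.imwrite("pics/t11.png",c["image"][:,:,::-1]); 
print([fproj(imaging.capture("wrist"),c2w(p,[-.142,-.039,.091])).round(1)])
E
```

```text
t: 12.85
ee_pos: [0.5224, -0.0659, 0.2021]
ee_rot: [[-0.367, 0.93, -0.001], [0.93, 0.367, 0.001], [0.001, -0.0, -1.0]]
force: [0.1, 0.8, -0.6]
gripper_width: -0.0002
t 12.85 case-frame TCP mm [-156.7 -134.6  202.1] F case [ 0.3  0.7 -0.6] w -0.0002
[array([280. ,  75.1])]
```

View pics/o11.png

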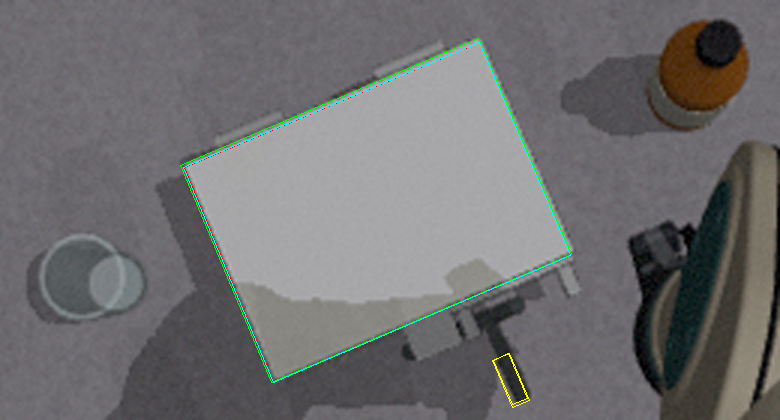

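View pics/o12.png

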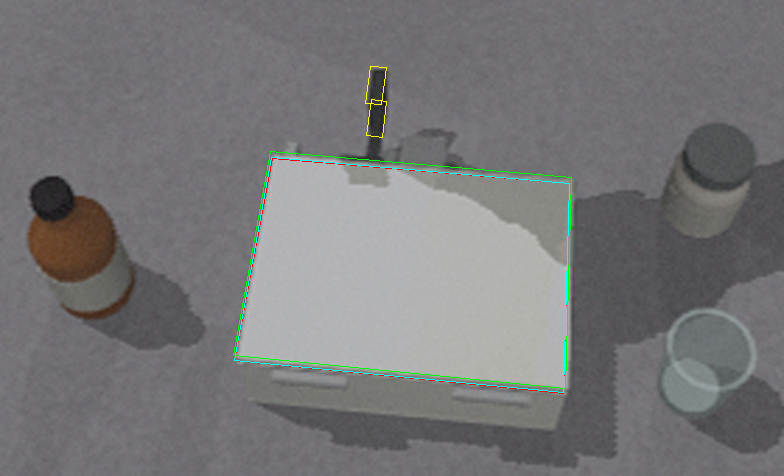

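View pics/w11.png

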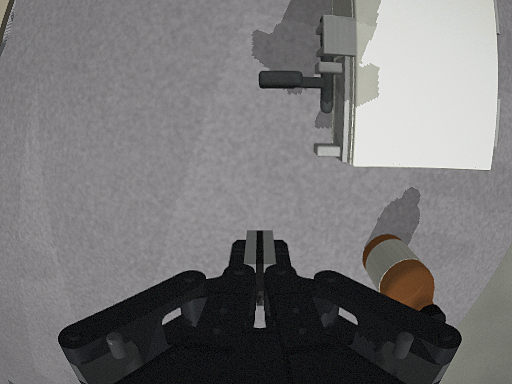

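```bash
python3 -c "
from bench import manip; print(manip.finish_job())"
```

```text
the job is handed in; nothing more can be done
None
```

The case is closed and bolted, and I handed the job in at about 13 s. With the fingers shut, I pushed the lid over and down from behind. Only then did I push the paddle across to the robot's left until it stopped, and I backed clear before handing in.

**Lid:** it met a hard stop at 29 N with the fingertips at 84 mm, which is the given height of the shut lid. Both fixed cameras show it flush with the case outline.

**Bolt:** it stopped firmly, with 14.7 N of push and only 0.1 mm of movement for 3 mm commanded. The fingertip position puts the travel at about 44.4 mm out of 45. In the wrist picture the rod runs past both lugs.

**Bottle, jar and beaker:** the bottle and beaker look unmoved in the top and scene pictures. The jar was only checked in the scene view, because the final top crop leaves it out.

**Disagreements:**
- The top and scene cameras disagree with each other by about 5 mm.
- The fingertips appeared about 25 pixels off their predicted place in the top view, so I relied on touch for the final lid height and bolt stop.
- The last wrist picture shows the paddle about 4 pixels (2–3 mm) short of the predicted end. The same view showed about 2 pixels of offset before the push. I trusted the force stop over this.

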